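Lift the chipped plate off the drying rack with the lifter

ROBOT

A 6-joint arm with a two-finger parallel gripper is mounted at the origin on the work surface. World frame = base frame: x ahead of the robot, y to its left, z up, the work surface at z = 0. Lengths are in mm, angles in degrees, forces in N, time in s.
With the tool pointing down it reaches from about 350 to 850 mm from the base axis. Payload 8.1 kg.
Tool frame: the origin (TCP) lies midway between the tips of the shut fingers; the grasp point (between the pads) lies 19 mm behind it; z points along the fingers, y is the line along which they close (so a half turn about z gives the same grasp; the last joint's range is limited). The gripper opens to 85 mm and grips with 20 to 120 N. Pads are 22 mm wide; open, the fingers measure 114 mm over their backs; the gripper's body (76 mm by 85 mm) begins 54 mm behind the grasp point. The pads swing forward as they close: fully open they stand 13 mm farther back than shut.
Start: joints at [-73.018, 7.471, 85.268, -0, 87.261, -4.893], TCP at [223.575, -556.794, 231.292] pointing down, gripper open.
Joint ranges: [-169.43, 169.43], [-51.17, 129.36], [1.28, 143.12], [-76.62, 256.62], [0, 156.53], [-152.29, 152.29]. Speed limits (degrees/s): [136.94, 136.94, 159.86, 180, 180, 180].

INTERFACE

Orientations are given as [roll, pitch, yaw] about the fixed x, y, z axes, in that order (R = Rz(yaw) Ry(pitch) Rx(roll)).
In Python, from bench import sensors, optics, r gives the robot as it stands.
- The arm moves only by the tool apply_moves, never from a script. Its argument "targets" is a list of rows, each a list of 7 numbers: the shift along the tool's x, y, z in mm, then the turn, a rotation vector about the tool's x, y, z in rad, then the closure, from 0 (fully open) to 1 (shut). In form: [[x, y, z, wx, wy, wz, claw], ...]. A call has 1 to 20 rows; each row shifts and turns the commanded pose from where the row before left it, along the tool's axes as they then stand; what a row does not reach is not made up. A row lasts 1/8 s, in which the tool goes at most 62.5 mm and 10.7 degrees, less where a joint would pass 70% of its speed; a pose out of reach is approached as far as the arm can. A call is refused whole if a number of a shift passes 62.5 or a number of a turn 0.188, either way. A call with a gripper value outside its range is refused whole. The fingers move at their own pace and stop on an object; "force" is the grip in N (left out, the last holds). Time passes only in rows, so rows that do not move let the fingers close. It gives the time, the measured TCP pose, the force, the opening and the grip force at its end, in the units of the state.
- sensors.sense(): the state, without advancing time (a new reading comes with each control period).
- optics.snapshot(name): name is "scene" or "top" or "wrist"; returns the picture (480x640x3 uint8, red, green, blue); there is no depth.
- optics.get_calibration(name): a dict with "camera_matrix" (3x3 intrinsics, pixels), "dist_coeffs" ([k1, k2, p1, p2, k3] as OpenCV has them; the pictures are not rectified), "pose" (4x4, takes a point from camera to world coordinates). Camera axes: x right, y down, z forward; pixel columns grow to the right and rows downward; lengths in mm; the calibration is good to about 2 mm. A picture is of the moment at which its call begins: read the wrist's pose just before it. get_calibration takes no time and is no camera call; for the wrist camera it gives the pose at the moment of the call.
- r.hand_in(): hands the job in; it is judged then, once.
The state is a dict: "time": time; "joint_pos": joint angles; "qd": joint speeds; "joint_efforts": joint torques, N m; "tool_pos": TCP position; "tcp_rot": TCP orientation; "ft_force": force on the tool from outside, world axes, zero at the start; "wrist_torque": the same for the moment, N m; "finger_gap": finger opening in mm; "grip_force": force on a finger pad.
Only numpy, scipy, OpenCV 4.12 (cv2) and the standard library are available. Lean on these libraries where they do the work, as an engineer would, in place of code of your own. Each camera call takes 0.05 s, during which the arm holds its last target. There are 200 camera calls.

TASK

One of the three freshly lacquered brass plates on the drying rack has a broken corner: take up the flat lifter by its wooden grip, slide its blade under that plate, lift the plate off and carry it level to the red rework stand. Lower it on the blade so that it lies squarely across the stand's two rails, draw the blade out from under it, and set the lifter back down flat on its green mat. The lacquer is soft, so the robot itself must not touch any plate, and the two sound plates and everything else on the bench stay where they are.

Things in the scene. Friction and masses are not known exactly. Their poses are not given: they have to be found in the camera images.
- lifter: Flat lifter (spatula), 0.18 kg, lying flat on the green mat. Origin: underside of the blade, below the grip's axis; +x to the blade's tip, +z up. Steel blade 3 mm thick, x = -30 to +95 mm, y = -22 to +22 mm. Upright wooden grip, a 24 x 24 mm square block with sides along x and y, from 35 to 93 mm above the underside, on a 16 mm round shank.
- lifter_grip (a point): Point on the axis of the lifter's grip, 70 mm above the blade's underside (23 mm below the grip's top): where to hold it, fingers closing along the lifter's x or y.
- lifter_blade (a point): Centre of the blade's top face, 32.5 mm ahead (+x) of the lifter's origin and 3 mm up.
- chipped: Brass plate with one corner broken off, 70 (x) x 80 (y) x 4 mm, about 0.155 kg, lying flat across two ribs of the drying rack, in any of its three bays. Origin: centre of the full rectangle, on the underside; +z up. The missing corner is the one at +x, +y (about 36 x 32 mm, jagged). x is nearly along the rack's x (within 4 degrees).
- plate_a: Sound rectangular brass plate 70 (x) x 80 (y) x 4 mm, 0.18 kg, on the rack. Origin: centre of its underside. Leave it alone.
- plate_b: Second sound plate, the same as plate_a. Leave it alone.
- rack: Fixed dark wooden drying rack, three bays. Origin: centre, at bench level; +x to its rear fence (x 45 to 53 mm, 30 mm high), front (-x) open. Four ribs, x -45 to +45 mm, 38 mm wide, 20 mm high, at y = -144, -48, 48, 144 mm. Between them channels 58 mm wide, empty from bench to 20 mm, at y = -96, 0, 96 mm; a plate bridges each, its centre near x = -5 mm.
- stand: Fixed red rework stand, one empty bay. Origin: centre, at bench level; +x to its rear fence (x 45 to 53 mm, 30 mm high), front (-x) open. Two rails, x -45 to +45 mm, 30 mm wide, 20 mm high, at y = -44, +44 mm; open channel 58 mm wide between, down to the bench. The plate belongs across both, centre near x = -3, y = 0 mm, its x along the stand's x.
- mat: Fixed green mat 200 (x) x 110 (y) x 4 mm, the lifter's place. Origin: centre of its underside. It and the stand lie one on each side of the rack, either way round.
- brush: Bench brush, about 200 mm long, lying behind the rack: bystander.
- watch: Round steel stopwatch, 60 mm across, 14 mm high: bystander.
- jar: Jar, 56 mm across, 65 mm high: bystander.
- driver: Screwdriver with blue handle, 170 mm long, lying behind the rack: bystander.
- lacquer: Amber lacquer bottle, 48 mm across, 100 mm high: bystander.
Not all that is in view belongs to the job. There is more than one size of the mat; the one meant has the size given above.

How it is judged:
By the outcome, as a careful person would: the job done as asked, in the order asked, and still so for the second after the job is handed in, with the robot touching nothing.
It also fails if it takes over 64 s, if anything falls off the work surface, if the arm or the gripper's body presses on something with over 40 N, if the wrist force passes 120 N, or if a joint passes its speed limit or range.

## Working session

There is one attempt and no reset: what is moved stays moved. The work goes in short steps, Python scripts to look and compute and a tool call to move; the robot and the scene stay as the last step left them, time stands still between calls to the robot, and variables do not carry over. Pictures are saved under pics/ and viewed, at most 10 in all, crops included, and the job is handed in when it is done.

Besides the shell and the picture viewer there is one more tool, called after "Request:" as name(argument=value, ...) on one line, values as JSON. apply_moves: Moves the arm, as the interface text tells. Its arguments: {"type":"object","properties":{"targets":{"type":"array"},"force":{"type":"number"}},"required":["targets"]}

```bash
ls; mkdir -p pics
python3 - <<'E'
from bench import sensors, optics, r
import cv2, numpy as np
s=sensors.sense(); print(s['time'],s['tool_pos'],s['tcp_rot'])
for n in ("scene","top"):
    im=optics.snapshot(n); cv2.imwrite(f"pics/{n}.png",im[:,:,::-1])
    c=optics.get_calibration(n); print(n,np.round(c['camera_matrix'],1).tolist(),c['dist_coeffs'],np.round(c['pose'],3).tolist())
E
```

```text
pics
0.0 [ 223.40857405 -556.25641128  230.24172471] [-1.79894994e+02 -1.05110831e-02  2.18752616e+01]
scene [[483.8, 0.0, 321.8], [0.0, 483.8, 246.7], [0.0, 0.0, 1.0]] [-0.08093456  0.          0.          0.          0.        ] [[0.609, 0.473, -0.637, 1240.072], [0.793, -0.343, 0.503, -622.845], [0.019, -0.811, -0.584, 732.15], [0.0, 0.0, 0.0, 1.0]]
top [[469.9, 0.0, 320.4], [0.0, 469.9, 235.5], [0.0, 0.0, 1.0]] [0.02300217 0.         0.         0.         0.        ] [[-0.017, -0.982, 0.188, 337.382], [-1.0, 0.018, 0.002, -37.894], [-0.006, -0.188, -0.982, 1156.351], [0.0, 0.0, 0.0, 1.0]]
```

View pics/top.png

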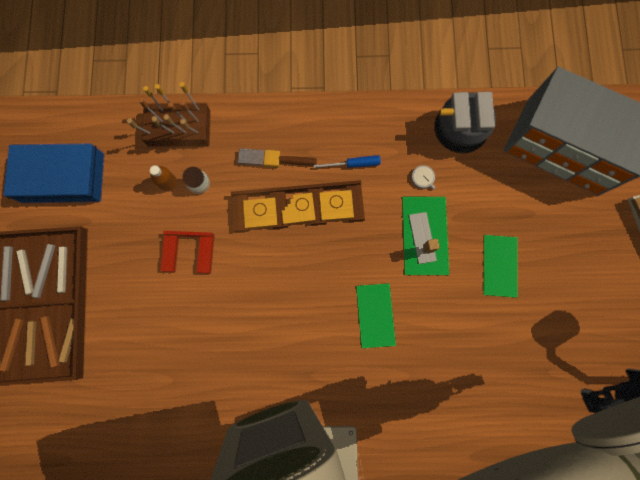

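View pics/scene.png

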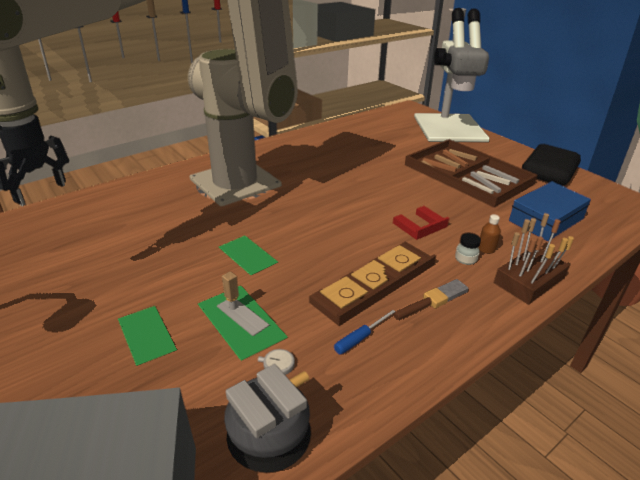

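The top view shows the rack at about px (297,207), with plates at (260,211), (298,208) and (337,205). Candidates for the chipped plate are those three, and only the middle one (298,208) lacks its upper-left (+x,+y) corner. Mat candidates are (426,236), (376,315) and (501,266); the largest, at (426,236), carries the lifter. The stand is at (187,252).

```bash
cat > h.py <<'E'
import cv2, numpy as np
from bench import sensors, optics, r
from scipy.spatial.transform import Rotation as R
def snap(n,f=None):
    c=optics.get_calibration(n); im=optics.snapshot(n)
    if f: cv2.imwrite("pics/"+f,im[:,:,::-1])
    return im,(np.array(c['camera_matrix']),np.array(c['dist_coeffs']),np.array(c['pose']))
def ray(c,px,z):
    K,d,P=c; u=cv2.undistortPoints(np.float64(px).reshape(-1,1,2),K,d).reshape(-1,2)
    v=np.c_[u,np.ones(len(u))]@P[:3,:3].T; o=P[:3,3]
    return (o+v*((z-o[2])/v[:,2])[:,None])[:,:2]
def masks(im):
    h=cv2.cvtColor(im,cv2.COLOR_RGB2HSV); H,S,V=[h[...,i].astype(int) for i in range(3)]
    return dict(green=(H>50)&(H<75)&(S>150)&(V>50), red=((H<4)|(H>174))&(S>190)&(V>70),
      brass=(H>15)&(H<26)&(S>130)&(V>140), steel=(S<60)&(V>90))
def blobs(m,amin):
    cs,_=cv2.findContours(m.astype(np.uint8),cv2.RETR_EXTERNAL,cv2.CHAIN_APPROX_NONE)
    return [c.reshape(-1,2) for c in cs if cv2.contourArea(c)>amin]
def rect(xy):  # centre, long side, short side, angle of long side (deg)
    (cx,cy),(w,h),a=cv2.minAreaRect(np.float32(xy))
    if w<h: w,h,a=h,w,a+90
    return np.round([cx,cy,w,h,(a+90)%180-90],1)
def tool():
    s=sensors.sense(); return np.array(s['tool_pos']),R.from_euler('xyz',s['tcp_rot'],degrees=True),s
E
python3 - <<'E'
from h import *
im,c=snap("top")
m=masks(im)
for n,z,a in (("green",4,500),("red",20,300),("brass",24,200),("steel",7,150)):
    for b in blobs(m[n],a):
        p=b.mean(0).round()
        if 100<p[0]<520 and 140<p[1]<350: print(n,p,len(b),rect(ray(c,b,z)))
p,Rt,s=tool(); W=np.array(optics.get_calibration("wrist")['pose'])
print("cam in tool",np.round(Rt.inv().apply(W[:3,3]-p),1),np.round(Rt.inv().as_matrix()@W[:3,:3],2).tolist(),np.round(optics.get_calibration("wrist")['camera_matrix'],0).tolist())
for px,z in (((433,244),93),((297,207),20),((187,252),20)): print(px,ray(c,px,z))
crop=im[170:290,150:460][:,:,::-1]; cv2.imwrite("pics/crop.png",cv2.resize(crop,(775,300),interpolation=cv2.INTER_CUBIC))
E
```

```text
green [375. 316.] 185 [ 360.6 -164.3  148.3   81.1    3.2]
green [500. 266.] 180 [ 475.8 -473.9  147.9   78.5   -5.4]
green [425. 236.] 238 [ 555.  -295.6  195.5  108.8   -1.1]
brass [259. 212.] 115 [616.5 114.3  80.5  70.7 -85.7]
brass [299. 209.] 107 [626.1  20.5  80.1  70.8 -83.6]
brass [336. 204.] 114 [632.8 -75.9  80.4  71.  -86.2]
brass [271. 157.] 56 [759.   84.8  40.7  39.7  -7. ]
steel [420. 229.] 91 [ 565.5 -285.3   90.1   43.6    8.1]
steel [251. 156.] 76 [769.6 142.1  60.2  36.   86.1]
cam in tool [  81.7   -1.1 -142.6] [[-0.0, -0.95, -0.31], [1.0, -0.0, 0.0], [-0.0, -0.31, 0.95]] [[413.0, 0.0, 324.0], [0.0, 413.0, 256.0], [0.0, 0.0, 1.0]]
(433, 244) [[ 516.74771398 -292.81473515]]
(297, 207) [[628.52606252  21.94590951]]
(187, 252) [[519.95394976 291.73369495]]
```

View pics/crop.png

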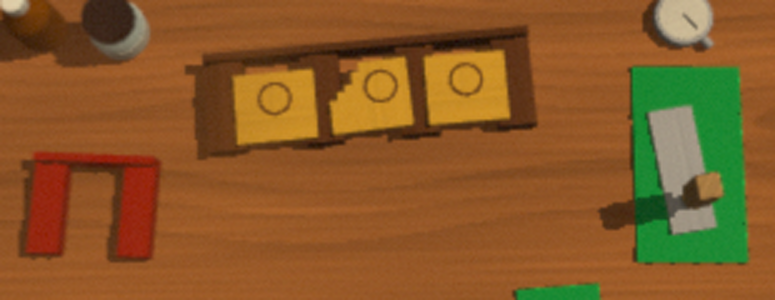

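The close crop confirms the middle plate: its upper-left corner is jagged, and both neighbours are full 80 x 70 rectangles. The mat measures 196 x 109, which matches, and the lifter's grip stands near crop px (705,187). I'll move over the lifter for a close look.

Request:
apply_moves(targets=[[38.8, -14.2, 0, 0, 0, 0, 0], [38.8, -14.2, 0, 0, 0, 0, 0], [38.8, -14.2, 0, 0, 0, 0, 0], [38.8, -14.2, 0, 0, 0, 0, 0], [38.8, -14.2, 0, 0, 0, 0, 0], [38.8, -14.2, 0, 0, 0, 0, 0], [38.8, -14.2, 0, 0, 0, 0, 0], [38.8, -14.2, 0, 0, 0, 0, 0], [38.8, -14.2, 0, 0, 0, 0, 0], [38.8, -14.2, 0, 0, 0, 0, 0], [0, 0, 0, 0, 0, 0.105, 0], [0, 0, 0, 0, 0, 0.105, 0], [0, 0, 0, 0, 0, 0, 0]])

```text
time: 1.78
tool_pos: [530.6, -280.2, 230.9]
tcp_rot: [-180.0, 0.0, 9.9]
ft_force: [-0.1, -0.9, 0.7]
finger_gap: 85.5
grip_force: 0.0
```

Run:
```python
from h import *
p,Rt,s=tool(); print(p,s['tcp_rot'],s['time'])
im,c=snap("wrist","w1.png"); m=masks(im)
for n,z,a in (("green",4,2000),("steel",7,800),("brass",97,200)):
    for b in blobs(m[n],a): print(n,b.mean(0).round(),b.min(0),b.max(0),rect(ray(c,b,z)))
```

```text
[ 530.63631765 -280.18364305  230.8505967 ] [-1.79968865e+02  3.32888799e-02  9.89362801e+00] 1.775
green [192. 342.] [145 284] [225 415] [ 362.2 -163.3  146.1   80.2    2.5]
green [515. 290.] [455 220] [578 370] [ 476.  -472.5  146.3   79.5   -5.4]
green [342. 185.] [271  60] [432 297] [ 555.3 -294.4  195.8  107.1   -1.2]
steel [165. 372.] [140 335] [192 409] [ 339.8 -143.9  103.4   22.2  -17.5]
steel [335. 196.] [310 123] [363 262] [ 548.  -286.   124.4   44.1    8.2]
steel [387.  19.] [347   0] [422  52] [ 687.5 -299.6   58.5   36.9  -80. ]
brass [337. 263.] [322 248] [353 278] [ 516.4 -291.2   22.6   22.1    9.8]
brass [86. 47.] [27  0] [139 101] [ 627.1 -114.5   65.4   56.4  -86.1]
brass [ 7. 45.] [0 0] [20 86] [620.5 -69.4  49.   12.3  -3.6]
```

View pics/w1.png

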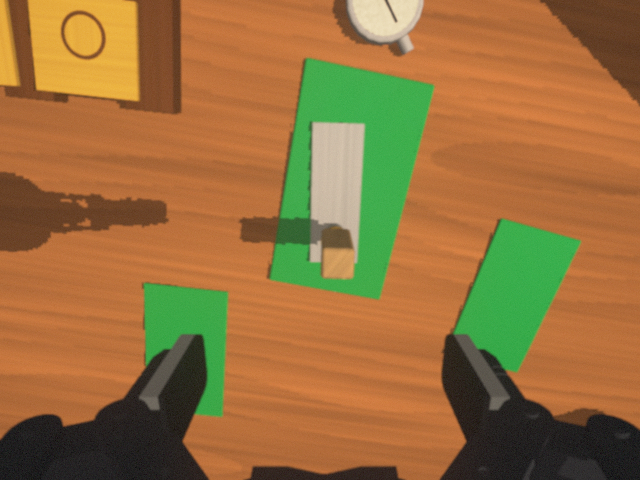

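The wrist view gives the blade as 124 x 44 mm, centred at (548,-286) with yaw 8.2. The grip's top is at px (337,263), which casts to (516,-291) and matches the origin worked out from the blade. Next is the grasp.

Request:
apply_moves(targets=[[0, 0, 0, 0, 0, 0.03, 0], [-16, 8.5, 40, 0, 0, 0, 0], [0, 0, 40, 0, 0, 0, 0], [0, 0, 40, 0, 0, 0, 0], [0, 0, 30, 0, 0, 0, 0], [0, 0, 18, 0, 0, 0, 0], [0, 0, 10.9, 0, 0, 0, 0], [0, 0, 0, 0, 0, 0, 0], [0, 0, 0, 0, 0, 0, 1], [0, 0, 0, 0, 0, 0, 1], [0, 0, 0, 0, 0, 0, 1], [0, 0, 0, 0, 0, 0, 1], [0, 0, 0, 0, 0, 0, 1], [0, 0, 0, 0, 0, 0, 1]], force=80)

```text
time: 3.58
tool_pos: [516.5, -291.4, 53.0]
tcp_rot: [180.0, -0.0, 8.1]
ft_force: [-1.0, -0.7, 5.1]
finger_gap: 23.4
grip_force: 78.6
```

The lifter is held (gap 23.4 mm, 79 N). I'll lift it and look at the rack with the blade off to one side.

Request:
apply_moves(targets=[[0, 0, -5, 0, 0, 0, 1], [0, 0, -20, 0, 0, 0, 1], [0, 0, -30, 0, 0, 0, 1], [0, 0, -30, 0, 0, 0, 1], [0, 0, -30, 0, 0, 0, 1], [0, 0, -25, 0, 0, 0, 1], [0, 0, -10, 0, 0, 0, 1], [6.8, -28.8, 0, 0, 0, 0, 1], [6.8, -28.8, 0, 0, 0, 0, 1], [6.8, -28.8, 0, 0, 0, 0, 1], [6.8, -28.8, 0, 0, 0, 0, 1], [6.8, -28.8, 0, 0, 0, 0, 1], [6.8, -28.8, 0, 0, 0, 0, 1], [6.8, -28.8, 0, 0, 0, 0, 1], [0, 0, 0, 0, 0, 0, 1], [0, 0, 0, 0, 0, 0, 1]])

```text
time: 5.58
tool_pos: [534.4, -85.1, 202.1]
tcp_rot: [180.0, 0.0, 8.1]
ft_force: [0.5, 0.2, -0.8]
finger_gap: 22.9
grip_force: 79.0
```

Run:
```python
from h import *
p,Rt,s=tool(); print(p,s['tcp_rot'],s['time'],s['ft_force'])
im,c=snap("wrist","w2.png"); m=masks(im)
for n,z,a in (("brass",24,1000),("steel",p[2]-48,2000),("red",20,500)):
    for b in blobs(m[n],a): print(n,b.mean(0).round(),b.min(0),b.max(0),rect(ray(c,b,z)))
```

```text
[534.43202275 -85.07805484 202.08737048] [1.79991421e+02 4.30779446e-02 8.14707547e+00] 5.575 [ 0.52225469  0.15653405 -0.7847555 ]
brass [342.  77.] [274  37] [390 149] [631.8 -73.9  81.3  70.5 -86.5]
brass [201.  87.] [140  31] [253 138] [624.9  22.2  81.8  71.4 -83.8]
brass [66. 77.] [ 2 22] [127 134] [615.5 115.3  83.2  71.3 -85.7]
steel [324. 243.] [264  89] [384 379] [554.9 -81.  145.7  64.2   8.1]
steel [626.  40.] [605   0] [639  81] [ 662.4 -191.8   32.4   14.2   21.2]
```

View pics/w2.png

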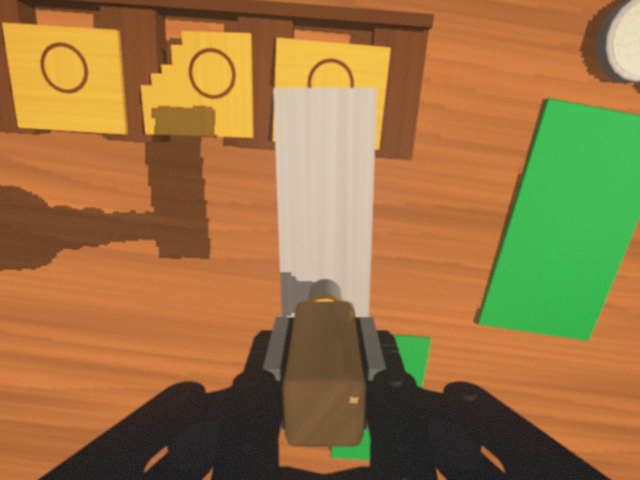

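The wrist view shows the chipped plate at px (201,87) with its upper-left corner missing, agreeing with the top camera within 2 mm. The blade tip edge is at row 88, columns 275-376, straight along the tool axis. Next I'll get the rack's yaw and channel.

```bash
cat >> h.py <<'E'
def proj(c,pts):
    K,d,P=c; T=np.linalg.inv(P)
    return cv2.projectPoints(np.float64(pts)@T[:3,:3].T+T[:3,3],np.zeros(3),np.zeros(3),K,d)[0].reshape(-1,2)
E
python3 - <<'E'
from h import *
c0=optics.get_calibration("wrist"); c=(np.array(c0['camera_matrix']),np.array(c0['dist_coeffs']),np.array(c0['pose']))
im=cv2.imread("pics/w2.png")[:,:,::-1]; p,Rt,s=tool()
h=cv2.cvtColor(im,cv2.COLOR_RGB2HSV); V=h[...,2].astype(int)
# fence's rear top edge
q=[]
for u in range(110,425,5):
    v=np.argmax(V[:40,u]<100)
    if v>0: q.append((u,v))
w=ray(c,q,30); vx,vy,x0,y0=cv2.fitLine(np.float32(w),cv2.DIST_HUBER,0,.01,.01).ravel()
yaw=np.degrees(np.arctan2(-vx,vy)) if vy>0 else np.degrees(np.arctan2(vx,-vy)); print("rack yaw",yaw,len(q))
ey=np.array([-np.sin(np.radians(yaw)),np.cos(np.radians(yaw))]); ex=np.array([ey[1],-ey[0]])
n=(np.array([x0,y0])@ex); print("fence rear at ex=",n,"rack origin ex=",n-53)
for rx in (37,40):
    t=np.arange(-170,120,1.); P=np.outer(t,ey)+(n-53+rx)*ex
    px=proj(c,np.c_[P,np.full(len(t),20)]).round().astype(int)
    ok=(px[:,0]>=0)&(px[:,0]<640)&(px[:,1]>=0)
    b=V[px[ok,1],px[ok,0]]>110; tt=t[ok]; i=np.flatnonzero(np.diff(b.astype(int)))
    print(rx,[(tt[k],int(b[k+1])) for k in i])
for nme,pt in (("chip",(624.9,22.2)),("a",(631.8,-73.9)),("b",(615.5,115.3))): print(nme,np.array(pt)@ex-(n-53),np.array(pt)@ey)
print("tool",p[:2]@ex-(n-53),p[:2]@ey)
# blade tip in tool coords
for z in (150,154,157):
    tip=ray(c,[(275,88),(376,88)],z); print(z,[np.round(Rt.inv().apply([*t,z]-p),1).tolist() for t in tip])
# chipped contour: fitted edges (front and -y side)
bl=[b for b in blobs(masks(im)["brass"],1000) if 140<=b[:,0].min()<=200][0]
W=ray(c,bl,24); L=np.c_[W@ex-(n-53),W@ey]
print("chip local min/max",L.min(0),L.max(0))
yl=L[:,1]; f=W[(L[:,0]<L[:,0].min()+8)&(yl>yl.min()+10)&(yl<yl.max()-10)]
g=cv2.fitLine(np.float32(f),cv2.DIST_HUBER,0,.01,.01).ravel(); print("front edge yaw",np.degrees(np.arctan(-g[0]/g[1])))
E
```

```text
rack yaw 4.0816293 63
fence rear at ex= 672.7164 rack origin ex= 619.7164
37 [(np.float64(0.0), 0), (np.float64(5.0), 1)]
40 [(np.float64(0.0), 0), (np.float64(5.0), 1), (np.float64(90.0), 0), (np.float64(102.0), 1)]
chip 5.178804647922448 -22.33520911037922
a 5.221133390068985 -118.68259091377259
b 2.4292839020490646 71.197725841403
tool -92.66301097035398 -123.24295917364844
150 [[94.4, -22.6, 52.1], [94.3, 21.7, 52.1]]
154 [[94.1, -22.2, 48.1], [94.1, 21.2, 48.1]]
157 [[93.9, -21.8, 45.1], [93.9, 20.9, 45.1]]
chip local min/max [-31.3126086  -64.38161861] [42.31736472 17.98955219]
front edge yaw 4.8368163
```

Run:
```python
from h import *
c0=optics.get_calibration("wrist"); c=(np.array(c0['camera_matrix']),np.array(c0['dist_coeffs']),np.array(c0['pose']))
im=cv2.imread("pics/w2.png")[:,:,::-1]
g=im[...,0].astype(int)
for u in (220,345,400): print(u,g[0:48,u].tolist())
yaw=np.radians(4.3); ey=np.array([-np.sin(yaw),np.cos(yaw)]); ex=np.array([ey[1],-ey[0]])
o=np.array([624.9,22.2])
for d in (36.5,-45):
    t=np.arange(-60,60,2.); P=o+np.outer(t,ey)+d*ex
    px=proj(c,np.c_[P,np.full(len(t),20)]).round().astype(int); print(d,px[0],px[-1],list(zip(t.astype(int).tolist(),g[px[:,1],px[:,0]].tolist())))
```

```text
220 [120, 121, 122, 120, 124, 121, 121, 121, 122, 118, 101, 82, 67, 69, 70, 67, 67, 69, 78, 92, 111, 124, 129, 157, 194, 216, 215, 216, 214, 212, 209, 216, 230, 238, 238, 239, 239, 239, 239, 239, 240, 240, 239, 239, 239, 239, 240, 239]
345 [175, 170, 174, 175, 175, 174, 162, 141, 126, 116, 124, 121, 122, 121, 119, 123, 122, 124, 122, 117, 91, 76, 71, 69, 70, 70, 71, 74, 78, 97, 117, 126, 128, 154, 184, 196, 204, 207, 212, 212, 214, 217, 220, 226, 239, 241, 241, 241]
400 [182, 180, 177, 180, 181, 183, 187, 188, 192, 188, 181, 160, 132, 121, 122, 121, 123, 122, 122, 122, 121, 121, 123, 118, 107, 80, 63, 69, 81, 94, 119, 130, 131, 132, 131, 133, 133, 133, 133, 134, 130, 135, 135, 134, 136, 133, 132, 136]
36.5 [281  36] [113  25] [(-60, 148), (-58, 148), (-56, 137), (-54, 133), (-52, 132), (-50, 135), (-48, 137), (-46, 131), (-44, 133), (-42, 126), (-40, 130), (-38, 220), (-36, 238), (-34, 223), (-32, 228), (-30, 233), (-28, 235), (-26, 234), (-24, 192), (-22, 203), (-20, 211), (-18, 231), (-16, 229), (-14, 216), (-12, 218), (-10, 219), (-8, 221), (-6, 221), (-4, 226), (-2, 210), (0, 214
[... 323 characters left out ...]
277 154] [123 144] [(-60, 214), (-58, 203), (-56, 192), (-54, 193), (-52, 192), (-50, 192), (-48, 188), (-46, 192), (-44, 188), (-42, 191), (-40, 189), (-38, 184), (-36, 188), (-34, 184), (-32, 184), (-30, 188), (-28, 184), (-26, 185), (-24, 184), (-22, 187), (-20, 184), (-18, 184), (-16, 182), (-14, 184), (-12, 183), (-10, 180), (-8, 181), (-6, 185), (-4, 180), (-2, 169), (0, 121), (2, 111), (4, 110), (6, 108), (8, 108), (10, 112), (12, 108), (14, 109), (16, 111), (18, 110), (20, 109), (22, 112), (24, 110), (26, 109), (28, 109), (30, 113), (32, 108), (34, 113), (36, 112), (38, 113), (40, 116), (42, 173), (44, 187), (46, 188), (48, 190), (50, 190), (52, 190), (54, 187), (56, 190), (58, 192)]
```

```bash
python3 -c "
import cv2;im=cv2.imread('pics/w2.png')[0:170,0:440];cv2.imwrite('pics/w2c.png',cv2.resize(im,(800,309),interpolation=cv2.INTER_CUBIC))"
```

```text
(no output)
```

View pics/w2c.png

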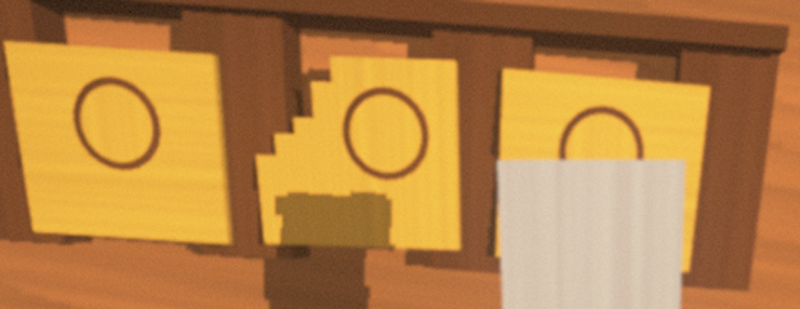

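Run:
```python
from h import *
c0=optics.get_calibration("wrist"); c=(np.array(c0['camera_matrix']),np.array(c0['dist_coeffs']),np.array(c0['pose']))
yaw=np.radians(4.1); ey=np.array([-np.sin(yaw),np.cos(yaw)]); ex=np.array([ey[1],-ey[0]])
for n,q,z,loc in (("rib FR",(412,158.5),20,(-45,-163)),("fence FR",(431,28),30,(45,-163)),("ch front L",(152.5,137),20,(-45,29)),("ch front R",(224.5,143),20,(-45,-29)),("ch rear L",(165,22),20,(40,29))):
    w=ray(c,q,z)[0]; print(n,w.round(1),"-> origin ex,ey",(w@ex-loc[0]).round(1),(w@ey-loc[1]).round(1))
p,Rt,s=tool(); print("chip",np.array([624.9,22.2])@ex,np.array([624.9,22.2])@ey,"tool",p[:2]@ex,p[:2]@ey,p)
```

```text
rib FR [ 595.7 -144. ] -> origin ex,ey 628.9 -23.3
fence FR [ 683.6 -136.8] -> origin ex,ey 627.1 -22.4
ch front L [583.9  54.1] -> origin ex,ey 631.3 -16.8
ch front R [ 5.871e+02 -4.000e-01] -> origin ex,ey 630.5 -13.4
ch rear L [663.5  46.5] -> origin ex,ey 625.1 -30.0
chip 624.8879885177325 -22.53556758242847 tool 527.0138228038514 -123.41194280057216 [534.48871854 -85.41596339 202.18919064]
```

The rack is at yaw 4.1 with the plate centred in its middle channel, and plates a and b cast to ±96 mm from it as they should. I'll go to the front of the middle bay at insertion height.

Request:
apply_moves(targets=[[0, 0, 0, 0, 0, 0.07, 1], [-18.5, -25.1, 0, 0, 0, 0, 1], [-18.5, -25.1, 0, 0, 0, 0, 1], [-18.5, -25.1, 0, 0, 0, 0, 1], [-18.5, -25.1, 0, 0, 0, 0, 1], [0, 0, 40, 0, 0, 0, 1], [0, 0, 40, 0, 0, 0, 1], [0, 0, 35, 0, 0, 0, 1], [0, 0, 20, 0, 0, 0, 1], [0, 0, 10, 0, 0, 0, 1], [0, 0, 0, 0, 0, 0, 1], [0, 0, 0, 0, 0, 0, 1]])

```text
time: 7.12
tool_pos: [454.7, 9.7, 58.6]
tcp_rot: [180.0, -0.1, 4.1]
ft_force: [1.0, -0.0, -3.1]
finger_gap: 23.2
grip_force: 79.2
```

Run:
```python
from h import *
yaw=np.radians(4.1); ey=np.array([-np.sin(yaw),np.cos(yaw)]); ex=np.array([ey[1],-ey[0]])
p,Rt,s=tool(); print("tool",p[:2]@ex-628,p[:2]@ey+22.8,p,s['tcp_rot'],s['ft_force'])
im,c=snap("wrist","w3.png")
for b in blobs(masks(im)["brass"],1000):
    W=ray(c,b,24); L=np.c_[W@ex-628,W@ey+22.8]; print(b.mean(0).round(),rect(W),L.min(0).round(1),L.max(0).round(1))
for b in blobs(masks(im)["steel"],3000): print(b.mean(0).round(),b.min(0),b.max(0),rect(ray(c,b,11)))
```

```text
tool -173.7886447242439 -0.040025577672050616 [454.68193328   9.69337809  58.55800095] [ 1.79980549e+02 -1.05311561e-01  4.09328794e+00] [ 1.04499438 -0.01473005 -3.0645166 ]
[324. 243.] [264  89] [384 379] [475.6  12.4 145.3  64.    4. ]
```

View pics/w3.png

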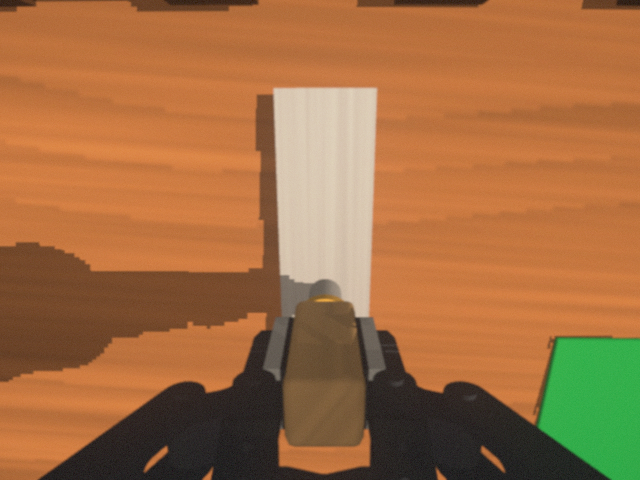

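Run:
```python
from h import *
c0=optics.get_calibration("wrist"); c=(np.array(c0['camera_matrix']),np.array(c0['dist_coeffs']),np.array(c0['pose']))
yaw=np.radians(4.1); ey=np.array([-np.sin(yaw),np.cos(yaw)]); ex=np.array([ey[1],-ey[0]])
for z in (0,20):
  for y in (67,29,-29,-67): print(z,y,proj(c,[[*((628-45)*ex+(y-22.8)*ey),z]]).round(1))
im=cv2.imread("pics/w3.png")[0:40]; cv2.imwrite("pics/w3c.png",cv2.resize(im,(800,200)))
print(im[4,100:640:6,2].tolist())
```

```text
0 67 [[170.8   4. ]]
0 29 [[259.1   3.6]]
0 -29 [[394.2   3.5]]
0 -67 [[482.4   3.8]]
20 67 [[152.5  -9.8]]
20 29 [[251.4 -10.4]]
20 -29 [[402.6 -10.5]]
20 -67 [[501.4 -10. ]]
[178, 178, 179, 177, 179, 159, 109, 102, 102, 102, 102, 100, 70, 69, 73, 71, 71, 67, 73, 77, 80, 81, 82, 81, 88, 81, 121, 180, 179, 183, 186, 183, 184, 182, 187, 189, 188, 186, 188, 189, 191, 189, 192, 116, 109, 107, 112, 105, 104, 88, 84, 86, 83, 82, 82, 80, 83, 76, 85, 79, 78, 79, 78, 99, 170, 184, 186, 189, 188, 189, 188, 190, 190, 188, 188, 188, 187, 187, 188, 186, 185, 104, 105, 101, 104, 102, 80, 56, 54, 56]
```

View pics/w3c.png

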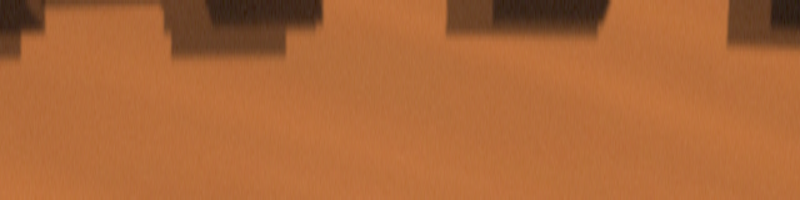

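The darkest front faces of the ribs run over columns 172-258 and 394-484. The predictions were 171-259 and 394-482, so the channel is confirmed. Inserting.

Request:
apply_moves(targets=[[10, 0, 0, 0, 0, 0, 1], [14, 0, 0, 0, 0, 0, 1], [14, 0, 0, 0, 0, 0, 1], [14, 0, 0, 0, 0, 0, 1], [14, 0, 0, 0, 0, 0, 1], [14, 0, 0, 0, 0, 0, 1], [14, 0, 0, 0, 0, 0, 1], [14, 0, 0, 0, 0, 0, 1], [8, 0, 0, 0, 0, 0, 1], [0, 0, 0, 0, 0, 0, 1], [0, 0, 0, 0, 0, 0, 1]])

```text
time: 8.55
tool_pos: [569.1, 18.4, 57.2]
tcp_rot: [-180.0, 0.0, 4.1]
ft_force: [0.6, 0.1, -1.4]
finger_gap: 23.3
grip_force: 79.2
```

```bash
cat > chk.py <<'E'
from h import *
import sys
yaw=np.radians(float(sys.argv[2])); ox,oy=float(sys.argv[3]),float(sys.argv[4]); zp=float(sys.argv[5])
ey=np.array([-np.sin(yaw),np.cos(yaw)]); ex=np.array([ey[1],-ey[0]])
p,Rt,s=tool(); print("tool local",(p[:2]@ex-ox).round(1),(p[:2]@ey-oy).round(1),p.round(1),np.round(s['tcp_rot'],2),np.round(s['ft_force'],1),s['time'])
im,c=snap("wrist",sys.argv[1]); 
for b in blobs(masks(im)["brass"],1500):
    W=ray(c,b,zp); T=Rt.inv().apply(np.c_[W,np.full(len(W),zp)]-p)
    L=np.c_[W@ex-ox,W@ey-oy]; print(b.mean(0).round(),"rect",rect(W),"tool rect",rect(T[:,:2]),"local",L.min(0).round(1),L.max(0).round(1))
E
python3 chk.py w4.png 4.1 628 -22.8 24
```

```text
tool local -59.1 0.4 [569.1  18.4  57.2] [-1.80e+02  3.00e-02  4.12e+00] [ 0.6  0.1 -1.4] 8.55
[108. 182.] rect [615.3 115.5  81.8  70.7 -85.5] tool rect [ 53.1 -93.5  81.8  70.7  89.6] local [-41.4  53. ] [ 29.6 134.9]
[547. 179.] rect [631.3 -73.9  80.9  70.7 -86.4] tool rect [ 55.4  96.5  80.9  70.7 -89.5] local [ -39.2 -136.3] [ 31.8 -55.3]
[335. 181.] rect [624.7  22.5  80.9  70.7 -83.7] tool rect [55.9 -0.1 80.9 70.7 87.8] local [-39.5 -40.8] [33.6 40.8]
```

Request:
apply_moves(targets=[[0, 0, -3, 0, 0, 0, 1], [0, 0, -2.5, 0, 0, 0, 1], [0, 0, -2, 0, 0, 0, 1], [0, 0, -2, 0, 0, 0, 1], [0, 0, -2, 0, 0, 0, 1], [0, 0, -3, 0, 0, 0, 1], [0, 0, -5, 0, 0, 0, 1], [0, 0, -8, 0, 0, 0, 1], [0, 0, -10, 0, 0, 0, 1], [0, 0, -10, 0, 0, 0, 1], [0, 0, -10, 0, 0, 0, 1], [0, 0, -6, 0, 0, 0, 1], [0, 0, -3, 0, 0, 0, 1], [0, 0, 0, 0, 0, 0, 1], [0, 0, 0, 0, 0, 0, 1]])

```text
time: 10.48
tool_pos: [569.1, 18.4, 123.4]
tcp_rot: [-180.0, 0.0, 4.1]
ft_force: [-0.1, 0.7, -3.5]
finger_gap: 23.2
grip_force: 79.2
```

```bash
python3 chk.py w5.png 4.1 628 -22.8 82
```

```text
tool local -59.0 0.4 [569.1  18.4 123.4] [-1.7999e+02  4.0000e-02  4.1100e+00] [-0.1  0.7 -3.5] 10.475
[162. 166.] rect [623.7  94.6  61.1  53.9 -85.4] tool rect [ 60.  -72.1  61.1  53.9  89.6] local [-26.2  42. ] [ 27.9 103.1]
[493. 162.] rect [635.8 -50.1  61.8  54.  -86.4] tool rect [ 61.7  73.1  61.8  54.  -89.5] local [ -24.4 -103.7] [ 29.8 -41.6]
[334. 180.] rect [624.4  22.5  80.7  70.5 -83.8] tool rect [55.5 -0.2 80.7 70.5 87.9] local [-39.9 -40.5] [32.9 40.6]
```

View pics/w5.png

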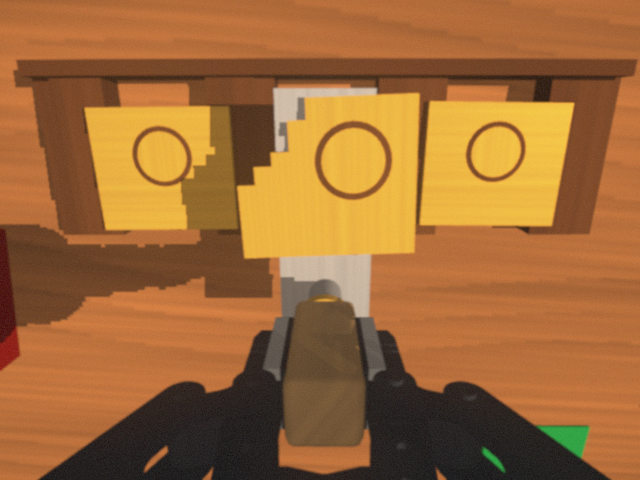

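The chipped plate sits on the blade with its centre at tool (55,0). The two sound plates, at px (162,166) and (493,162), have not moved. I'll carry it gently toward the stand and look.

Request:
apply_moves(targets=[[-3.3, -4.2, -0.8, 0, 0, 0, 1], [-7.7, -9.8, -1.9, 0, 0, 0, 1], [-10.9, -14, -2.7, 0, 0, 0, 1], [-13.1, -16.8, -3.2, 0, 0, 0, 1], [-13.1, -16.8, -3.2, 0, 0, 0, 1], [-13.1, -16.8, -3.2, 0, 0, 0, 1], [-13.1, -16.8, -3.2, 0, 0, 0, 1], [-13.1, -16.8, -3.2, 0, 0, 0, 1], [-10.9, -14, -2.7, 0, 0, 0, 1], [-7.7, -9.8, -1.9, 0, 0, 0, 1], [-3.3, -4.2, -0.8, 0, 0, 0, 1], [0, 0, 0, 0, 0, 0, 1], [0, 0, 0, 0, 0, 0, 1]])

```text
time: 12.15
tool_pos: [450.6, 149.8, 150.6]
tcp_rot: [180.0, 0.0, 4.1]
ft_force: [-0.8, 0.2, -3.1]
finger_gap: 23.0
grip_force: 79.1
```

```bash
python3 chk.py w6.png 4.1 628 -22.8 109
python3 - <<'E'
from h import *
for n in ("wrist","top"):
    im,c=snap(n); h=cv2.cvtColor(im,cv2.COLOR_RGB2HSV).astype(int)
    m=((h[...,0]<4)|(h[...,0]>172))&(h[...,1]>200)&(h[...,2]>50)
    for b in blobs(m,200 if n=="top" else 3000):
        hull=cv2.convexHull(b); ap=cv2.approxPolyDP(b.reshape(-1,1,2),4 if n=="wrist" else 2,True).reshape(-1,2)
        if n=="top" and b.mean(0)[0]>260: continue
        print(n,b.mean(0).round(),rect(ray(c,b,20)))
        for q in ap: print("  ",q,ray(c,q,20)[0].round(1),ray(c,q,30)[0].round(1))
E
```

```text
tool local -167.9 140.0 [450.6 149.8 150.6] [179.99   0.     4.09] [-0.8  0.2 -3.1] 12.15
[334. 180.] rect [505.9 154.   80.6  70.4 -84. ] tool rect [55.5 -0.3 80.6 70.4 88.1] local [-148.7   99. ] [-76.2 180.4]
[404.  19.] rect [571.4 127.4  55.5  13.8 -85.8] tool rect [118.9  31.   55.5  13.8  89.9] local [-55.9  81.2] [-42.  136.8]
wrist [110. 102.] [521.  293.9 124.2  97.9  86.3]
   [ 0 22] [573.3 352. ] [571.8 344.9]
   [ 0 35] [566.3 353.2] [565. 346.]
   [ 8 37] [565.5 348.5] [564.2 341.5]
   [ 19 185] [476.4 355.7] [478.4 348.4]
   [ 62 191] [474.3 327.4] [476.4 321.2]
   [ 77 185] [479.  316.9] [480.9 311.1]
   [ 76 170] [488.9 316.5] [490.4 310.6]
   [ 68 167] [490.5 321.5] [492.  315.5]
   [ 76 168] [490.2 316.3] [491.7 310.5]
   [73 89] [538.7 312.7] [538.4 307. ]
   [68 84] [541.4 315.4] [541.  309.6]
   [72 86] [540.4 313.1] [540.1 307.4]
   [71 58] [556.3 311.9] [555.4 306.2]
   [45 44] [563.  326.7] [561.9 320.5]
   [66 42] [564.9 313.9] [563.7 308.1]
   [158  58] [559.7 259.1] [558.7 255.4]
   [151  69] [553.3 263.7] [552.5 259.8]
   [151 199] [473.  268.4] [475.1 26
[... 163 characters left out ...]
51.1]
   [179 165] [496.7 248.8] [498.  245.4]
   [181 155] [503.2 247.2] [504.2 243.9]
   [192 156] [503.  240.2] [504.1 237.1]
   [185 154] [504.  244.6] [505.  241.4]
   [191 139] [513.6 240.5] [514.3 237.4]
   [186 140] [512.8 243.7] [513.5 240.5]
   [188 116] [527.5 242. ] [527.7 238.9]
   [182 113] [529.  245.7] [529.1 242.4]
   [205 110] [531.8 231.3] [531.8 228.5]
   [202  81] [548.6 232.8] [547.9 230. ]
   [206  82] [548.2 230.4] [547.6 227.7]
   [207  69] [555.6 229.6] [554.7 227. ]
   [200  66] [557.  233.8] [556. 231.]
   [207  65] [557.8 229.6] [556.9 226.9]
   [201  60] [560.3 233.2] [559.3 230.4]
   [207  56] [562.8 229.5] [561.7 226.9]
   [183  47] [566.8 243.8] [565.5 240.6]
```

View pics/w6.png

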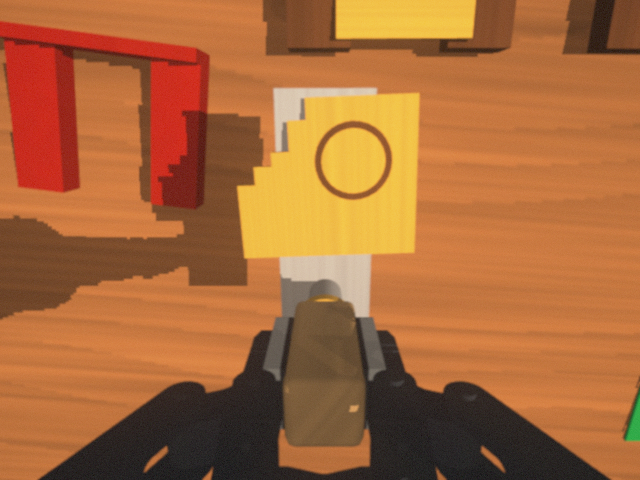

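The plate still sits at tool (55.5,0), so it did not slip. The rails' front corners at px (19,185), (62,191) and (151,204) give the stand origin at about (517,294) with yaw -3.9, and the rail widths and spacing match. I'll turn by -10° and move above the stand.

Request:
apply_moves(targets=[[0, 0, 0, 0, 0, 0.015, 1], [0, 0, 0, 0, 0, 0.035, 1], [0, 0, 0, 0, 0, 0.037, 1], [0, 0, 0, 0, 0, 0.037, 1], [0, 0, 0, 0, 0, 0.035, 1], [0, 0, 0, 0, 0, 0.015, 1], [-0.2, -4.5, 1.2, 0, 0, 0, 1], [-0.5, -10.5, 2.8, 0, 0, 0, 1], [-0.7, -15, 4, 0, 0, 0, 1], [-0.9, -18, 4.8, 0, 0, 0, 1], [-0.9, -18, 4.8, 0, 0, 0, 1], [-0.9, -18, 4.8, 0, 0, 0, 1], [-0.9, -18, 4.8, 0, 0, 0, 1], [-0.9, -18, 4.8, 0, 0, 0, 1], [-0.7, -15, 4, 0, 0, 0, 1], [-0.5, -10.5, 2.8, 0, 0, 0, 1], [-0.2, -4.5, 1.2, 0, 0, 0, 1], [0, 0, 0, 0, 0, 0, 1], [0, 0, 0, 0, 0, 0, 1]])

```text
time: 14.68
tool_pos: [458.6, 299.7, 110.9]
tcp_rot: [180.0, -0.0, -5.9]
ft_force: [0.2, -0.2, -3.1]
finger_gap: 23.2
grip_force: 79.1
```

```bash
python3 chk.py w7.png -3.9 495.95 328.46 69
python3 - <<'E'
from h import *
ya=np.radians(-3.9); ex=np.array([np.cos(ya),np.sin(ya)]); ey=np.array([-ex[1],ex[0]]); o=np.array([517.1,294.1])
print(o@ex,o@ey)
im,c=snap("wrist"); h=cv2.cvtColor(im,cv2.COLOR_RGB2HSV).astype(int)
m=((h[...,0]<4)|(h[...,0]>172))&(h[...,1]>200)&(h[...,2]>50)
def fit(w): 
    a=cv2.fitLine(np.float32(w),cv2.DIST_HUBER,0,.01,.01).ravel(); return a
# fence rear top edge (z30): first red pixel from above, per column
q=[(u,np.argmax(m[:,u])) for u in range(200,460,4) if m[:,u].any() and np.argmax(m[:,u])>0]
w=ray(c,q,30); a=fit(w); print("fence rear line yaw",np.degrees(np.arctan(-a[0]/a[1])),"local x of middle",((w-o)@ex).mean(),((w-o)@ex).std())
# outer sides and front ends of the rails
for nm,zz in (("ext",20),):
    for b in blobs(m,800):
        L=(ray(c,b,zz)-o); print(nm,b.mean(0).round(),"x",(L@ex).min().round(1),(L@ex).max().round(1),"y",(L@ey).min().round(1),(L@ey).max().round(1))
for v in (110,130,150,170,190,200):
    u=np.flatnonzero(m[v]); 
    if len(u):
        g=np.split(u,np.flatnonzero(np.diff(u)>3)+1); g=[k for k in g if len(k)>3]
        print(v,[[tuple(np.round([(ray(c,(e,v),20)[0]-o)@ex,(ray(c,(e,v),20)[0]-o)@ey],1).tolist()) for e in (k[0],k[-1]+1)] for k in g],[(k[0],k[-1]) for k in g])
E
```

```text
tool local -58.8 1.7 [458.6 299.7 110.9] [ 1.80e+02 -1.00e-02 -5.88e+00] [ 0.2 -0.2 -3.1] 14.675
[334. 180.] rect [513.4 294.6  80.5  70.3  86.2] tool rect [55.  -0.5 80.5 70.3 87.9] local [-39. -40.] [31.4 40.5]
495.89924360124206 328.58965320855134
fence rear line yaw -3.4200027 local x of middle 51.21009221960881 0.3534395142836123
ext [233. 113.] x -0.4 43.5 y 29.1 60.2
ext [368.  97.] x -24.1 53.4 y -59.4 62.9
110 [[(29.1, 59.7), (28.0, 29.2)], [(25.1, -52.0), (25.0, -56.8)]] [(np.int64(212), np.int64(268)), (np.int64(421), np.int64(429))]
130 [[(18.8, 59.3), (18.7, 54.9)], [(14.8, -52.9), (14.8, -55.6)]] [(np.int64(215), np.int64(222)), (np.int64(422), np.int64(426))]
150 [[(8.3, 58.9), (8.2, 56.7)]] [(np.int64(218), np.int64(221))]
170 [] []
190 [[(-17.7, -52.4), (-17.9, -57.5)]] [(np.int64(419), np.int64(427))]
200 [[(-23.5, -52.6), (-23.6, -57.2)]] [(np.int64(419), np.int64(426))]
```

The plate centre is at stand-local (-3.8, 0.2) with yaw error under 0.5°. Lowering.

Request:
apply_moves(targets=[[0, 0, 4, 0, 0, 0, 1], [0, 0, 8, 0, 0, 0, 1], [0, 0, 10, 0, 0, 0, 1], [0, 0, 8, 0, 0, 0, 1], [0, 0, 5, 0, 0, 0, 1], [0, 0, 4, 0, 0, 0, 1], [0, 0, 2, 0, 0, 0, 1], [0, 0, 2, 0, 0, 0, 1], [0, 0, 2, 0, 0, 0, 1], [0, 0, 2, 0, 0, 0, 1], [0, 0, 2, 0, 0, 0, 1], [0, 0, 2, 0, 0, 0, 1], [0, 0, 2, 0, 0, 0, 1], [0, 0, 1, 0, 0, 0, 1], [0, 0, 0, 0, 0, 0, 1], [0, 0, 0, 0, 0, 0, 1]])

```text
time: 16.77
tool_pos: [458.4, 300.1, 56.8]
tcp_rot: [-180.0, -0.0, -5.9]
ft_force: [0.2, 0.2, -1.6]
finger_gap: 23.0
grip_force: 79.2
```

```bash
python3 chk.py w8.png -3.9 495.9 328.6 24
```

```text
tool local -59.0 2.0 [458.4 300.1  56.8] [-180.     -0.     -5.86] [ 0.2  0.2 -1.6] 16.775
[335. 182.] rect [513.5 294.9  80.1  70.5  86.1] tool rect [55.4 -0.4 80.1 70.5 88.1] local [-38.9 -39.5] [31.7 40.6]
```

The wrist force dropped back to the lifter's own weight, so the plate rests on the rails. Drawing the blade out along the stand's axis.

Request:
apply_moves(targets=[[-4, 0.1, 0, 0, 0, 0, 1], [-10, 0.4, 0, 0, 0, 0, 1], [-14, 0.5, 0, 0, 0, 0, 1], [-15, 0.5, 0, 0, 0, 0, 1], [-15, 0.5, 0, 0, 0, 0, 1], [-15, 0.5, 0, 0, 0, 0, 1], [-15, 0.5, 0, 0, 0, 0, 1], [-15, 0.5, 0, 0, 0, 0, 1], [-12, 0.4, 0, 0, 0, 0, 1], [-5, 0.2, 0, 0, 0, 0, 1], [0, 0, -15, 0, 0, 0, 1], [0, 0, -35, 0, 0, 0, 1], [0, 0, -40, 0, 0, 0, 1], [0, 0, -40, 0, 0, 0, 1], [0, 0, -15, 0, 0, 0, 1], [0, 0, 0, 0, 0, 0, 1], [0, 0, 0, 0, 0, 0, 1]])

```text
time: 18.95
tool_pos: [337.9, 307.6, 199.8]
tcp_rot: [179.9, 0.1, -5.9]
ft_force: [-0.2, -0.2, -2.6]
finger_gap: 23.3
grip_force: 79.3
```

```bash
python3 chk.py w9.png -3.9 495.9 328.6 24
python3 - <<'E'
from h import *
im,c=snap("top","t2.png")
for b in blobs(masks(im)["brass"],200): print("top",b.mean(0).round(),rect(ray(c,b,24)))
im,c=snap("wrist"); h=cv2.cvtColor(im,cv2.COLOR_RGB2HSV).astype(int)
m=((h[...,0]<4)|(h[...,0]>172))&(h[...,1]>200)&(h[...,2]>50)
for b in blobs(m,400): print("red",b.mean(0).round(),b.min(0),b.max(0),rect(ray(c,b,20)))
p,Rt,s=tool(); print("yaw",s['tcp_rot'][2])
y=np.radians(s['tcp_rot'][2]); d=np.array([516.5,-291.4])-p[:2]; print("to mat, tool axes now",d@[np.cos(y),np.sin(y)],d@[np.sin(y),-np.cos(y)],p)
E
```

```text
tool local -179.7 1.3 [337.9 307.6 199.8] [ 1.7989e+02  1.2000e-01 -5.8600e+00] [-0.2 -0.2 -2.6] 18.95
[318.  14.] rect [485.9 296.9  80.   18.2  84.1] tool rect [148.7  -4.8  80.   18.2 -90. ] local [-39.2 -39.1] [-20.8  40.6]
top [187. 256.] [514.7 293.1  81.   70.   86.9]
top [259. 212.] [616.4 114.2  80.3  70.5 -85.8]
top [336. 204.] [632.7 -76.   80.   70.8 -87. ]
top [271. 157.] [759.2  85.   40.8  39.2  -7.7]
red [384.  21.] [365   0] [402  37] [479.8 252.3  25.9  22.8  86.8]
red [248.  21.] [233   0] [270  43] [487.4 343.5  27.   24.2  -4.1]
yaw -5.857560162266251
to mat, tool axes now 238.86430084463598 577.7036212889504 [337.84084265 307.66471584 199.91057598]
```

The plate is on the stand at (514,293.5) with yaw -3.5. The sound plates are within 0.2 mm of their first measurement. Returning to the mat.

Request:
apply_moves(targets=[[10, 24, 0, 0, 0, 0, 1], [17.6, 42.6, 0, 0, 0, 0, 1], [17.6, 42.6, 0, 0, 0, 0, 1], [17.6, 42.6, 0, 0, 0, 0, 1], [17.6, 42.6, 0, 0, 0, 0, 1], [17.6, 42.6, 0, 0, 0, 0, 1], [17.6, 42.6, 0, 0, 0, 0, 1], [17.6, 42.6, 0, 0, 0, 0, 1], [17.6, 42.6, 0, 0, 0, 0, 1], [17.6, 42.6, 0, 0, 0, 0, 1], [17.6, 42.6, 0, 0, 0, 0, 1], [17.6, 42.6, 0, 0, 0, 0, 1], [17.6, 42.6, 0, 0, 0, 0, 1], [17.6, 42.6, 0, 0, 0, 0, 1], [0, 0, 0, 0, 0, -0.122, 1], [0, 0, 0, 0, 0, -0.122, 1], [0, 0, 0, 0, 0, 0, 1], [0, 0, 0, 0, 0, 0, 1]])

```text
time: 21.35
tool_pos: [517.0, -290.6, 201.0]
tcp_rot: [-180.0, 0.0, 8.0]
ft_force: [0.3, -0.4, -2.7]
finger_gap: 23.3
grip_force: 79.7
```

Run:
```python
from h import *
p,Rt,s=tool(); y=np.radians(s['tcp_rot'][2]); d=np.array([516.5,-291.4])-p[:2]; print(p,s['tcp_rot'],"to mat, tool axes",d@[np.cos(y),np.sin(y)],d@[np.sin(y),-np.cos(y)])
```

```text
[ 516.97571771 -290.64357434  201.03280356] [-1.79963596e+02  4.40068222e-02  7.97997521e+00] to mat, tool axes -0.576123467660866 0.6830584683354851
```

Request:
apply_moves(targets=[[-0.6, 0.7, 35, 0, 0, 0, 1], [0, 0, 40, 0, 0, 0, 1], [0, 0, 35, 0, 0, 0, 1], [0, 0, 20, 0, 0, 0, 1], [0, 0, 8, 0, 0, 0, 1], [0, 0, 4, 0, 0, 0, 1], [0, 0, 2, 0, 0, 0, 1], [0, 0, 2, 0, 0, 0, 1], [0, 0, 1, 0, 0, 0, 1], [0, 0, 0, 0, 0, 0, 1], [0, 0, 0, 0, 0, 0, 1], [0, 0, 0, 0, 0, 0, 1]])

```text
time: 22.85
tool_pos: [516.8, -291.7, 54.8]
tcp_rot: [180.0, -0.0, 8.1]
ft_force: [0.0, 0.2, -1.2]
finger_gap: 23.4
grip_force: 79.6
```

Request:
apply_moves(targets=[[0, 0, 0.8, 0, 0, 0, 1], [0, 0, 0, 0, 0, 0, 1], [0, 0, 0, 0, 0, 0, 1]])

```text
time: 23.22
tool_pos: [516.7, -291.7, 53.9]
tcp_rot: [-180.0, 0.0, 8.1]
ft_force: [0.3, 0.7, -2.5]
finger_gap: 23.1
grip_force: 79.6
```

Request:
apply_moves(targets=[[0, 0, 0.7, 0, 0, 0, 1], [0, 0, 0, 0, 0, 0, 1], [0, 0, 0, 0, 0, 0, 1]])

```text
time: 23.6
tool_pos: [516.7, -291.7, 53.2]
tcp_rot: [-180.0, 0.0, 8.1]
ft_force: [-0.9, 0.2, -1.5]
finger_gap: 23.0
grip_force: 79.6
```

Request:
apply_moves(targets=[[0, 0, 0.7, 0, 0, 0, 1], [0, 0, 0, 0, 0, 0, 1], [0, 0, 0, 0, 0, 0, 1]])

```text
time: 23.98
tool_pos: [516.8, -291.8, 53.0]
tcp_rot: [180.0, -0.0, 8.1]
ft_force: [-2.5, 1.4, 5.9]
finger_gap: 22.8
grip_force: 80.6
```

The lifter is down on the mat (+6 N). Releasing and retreating.

Request:
apply_moves(targets=[[0, 0, 0, 0, 0, 0, 0.6], [0, 0, 0, 0, 0, 0, 0.3], [0, 0, 0, 0, 0, 0, 0], [0, 0, 0, 0, 0, 0, 0], [0, 0, 0, 0, 0, 0, 0], [0, 0, 0, 0, 0, 0, 0], [0, 0, -10, 0, 0, 0, 0], [0, 0, -30, 0, 0, 0, 0], [0, 0, -40, 0, 0, 0, 0], [0, 0, -40, 0, 0, 0, 0], [0, 0, -40, 0, 0, 0, 0], [0, 0, -15, 0, 0, 0, 0], [0, 0, 0, 0, 0, 0, 0], [0, 0, 0, 0, 0, 0, 0]])

```text
time: 25.72
tool_pos: [515.9, -291.1, 225.4]
tcp_rot: [-179.9, 0.1, 8.1]
ft_force: [0.1, -0.2, -0.0]
finger_gap: 85.6
grip_force: 0.0
```

Run:
```python
from h import *
im,c=snap("wrist","w10.png")
for n,z,a in (("green",4,8000),("steel",7,3000),("brass",97,400)):
    for b in blobs(masks(im)[n],a): print(n,b.mean(0).round(),rect(ray(c,b,z)))
im,c=snap("top","t3.png")
for n,z,a in (("brass",24,200),("steel",7,150)):
    for b in blobs(masks(im)[n],a): print("top",n,b.mean(0).round(),rect(ray(c,b,z)))
```

```text
green [511. 274.] [ 475.4 -472.3  147.2   79.9   -5.6]
green [332. 165.] [ 555.4 -294.3  196.1  106.8   -1.4]
steel [326. 178.] [ 548.3 -286.1  124.6   44.2    7.9]
brass [326. 242.] [ 516.6 -291.4   22.1   21.4    8.1]
brass [59. 18.] [ 629.5 -117.    22.8   20.4  -82.4]
brass [63. 39.] [ 619.1 -118.4   65.3   45.9  -86.3]
top brass [187. 255.] [514.7 293.1  81.   70.2  86.9]
top brass [259. 212.] [616.2 114.3  80.5  71.  -85.7]
top brass [336. 204.] [632.8 -75.8  80.7  71.  -86.2]
top brass [272. 157.] [759.5  84.7  42.3  40.1  -4.6]
top steel [  6. 273.] [478.3 732.3 129.8  20.1   3.3]
top steel [ 43. 270.] [483.  644.6 130.3  19.2 -12.2]
top steel [417. 226.] [ 572.3 -284.2   76.5   43.     7.5]
top steel [250. 156.] [769.6 141.9  60.6  36.   86.1]
top steel [485. 109.] [ 8.836e+02 -4.724e+02  9.550e+01  4.040e+01  5.000e-01]
top steel [462. 110.] [ 8.847e+02 -4.097e+02  9.560e+01  3.960e+01  3.000e-01]
top steel [593. 121.] [ 851.4 -754.   294.   183.3   61.5]
```

The lifter is flat on its mat within 0.5 mm of where it started, the plate is on the stand, and the sound plates have not moved.

```bash
python3 -c "
from bench import r
print(r.hand_in())"
```

```text
the job is handed in; nothing more can be done
None
```

The chipped plate lies squarely across the red stand's two rails, the lifter is back flat on its green mat, and the two sound plates have not moved; the job was handed in at about 26 s.

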